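Lock the pot carrier on the tumbler shaft with its R-clip

TASK

Slide the pot carrier along the tumbler's shaft until it sits fully home against the collar, then take the larger R-clip out of the stand and push its straight leg through the shaft's cross-hole, from the hole's upper end, until the bent leg has ridden over the shaft and closed round it. Let go of it there, and leave the smaller clip in the stand and the loose sample pots where they are.

Things in the scene. Friction and masses are not known exactly. Their poses are not given: they have to be found in the camera images.
- tumbler: Bench tumbler, fixed: white-grey housing 225 x 177 x 232 mm high with a level 24 mm steel shaft out of its side, axis 165 mm above the bench. Origin: on the bench straight below the shaft's cross-hole; y runs along the shaft from the housing to its free end, z up. The housing spans y -138 to -315 mm.
- shaft (a joint): Tilt of the cross-hole from vertical (rad), 0.38 to 0.66, as the shaft stopped: the hole's upper end leans towards the tumbler's -x (towards the robot). The gear motor holds the shaft; it cannot be turned by hand.
- cross_hole (a point): Centre of the cross-hole, on the shaft's axis. z runs along the hole out of its upper end, y along the shaft to its free end, x square to both (away from the robot and rising). The hole, 7.5 mm wide, goes right through; both mouths are countersunk to 11 mm. The shaft ends 37 mm beyond it. The collar's face is 70 mm from it on the housing's side.
- carrier (a joint): Distance of the pot carrier from home (m): 0 = its plate rests on the collar; grows towards the shaft's free end. Starts at 0.022 to 0.040, where its boss hides the cross-hole. Keyed: it slides with 3 to 5 N, does not turn on the shaft and stays where it is left.
- carrier_face (a point): Point on the carrier plate's face towards the shaft's free end, good to push on: 60 mm from the shaft's axis along cross_hole's x, on the plate's far, higher half. Axes as cross_hole. The aluminium plate is 190 mm along x, 56 along z, 8 thick, square to the shaft; two strapped pots (57 mm across, 62 along z) ride on its housing side.
- boss_end (a point): Centre of the end of the carrier's boss (34 mm across, 52 mm long, round the shaft, on the plate's free-end side). With the carrier home it is 10 mm short of the hole's centre.
- clip: The larger R-clip: plain 5 mm steel wire, 100 mm long, 56 g; a coiled eye (21 mm across, 10 thick) and two legs. Origin: on the straight leg's axis level with the eye's centre. The straight leg runs along -z to a round tip at 90 mm; the bent leg is on its +x side, 5 mm offset along +y. In the stand it is upright, legs down, origin 96 mm above the bench, leaning up to 0.04 rad.
- clip_eye (a point): Centre of the larger clip's eye, where it is best gripped, across its 10 mm thickness (along the clip's y): 8 mm along x and 2.5 mm along y from the clip's origin. Axes as the clip.
- clip_seat (a point): Point on the straight leg, 50 mm from the clip's origin towards the tip, that lies at the cross_hole point when the clip is home. Axes as the clip.
- clip_leg (a joint): How far the bent leg is sprung open (rad): 0 at rest and again once closed round the shaft; about 0.11 as its neck rides over the shaft, which takes a push of 6 to 14 N along the leg. Its flared end reaches 75 mm down from the eye and meets the shaft as the straight leg's tip comes out of the hole's far side.
- spare_clip: The smaller R-clip (4 mm wire, 82 mm long), for another shaft: it stays in the stand. Axes as the larger one; its origin is 80 mm above the bench.
- clip_stand: White plastic block, 160 x 50 mm, 50 high, fixed; origin under its centre. Two places at x = -40 and +40 mm, each a 6.5 mm hole, 44 deep, for the straight leg with a slot on its +x side for the bent leg. Either clip may be in either place, both with the stand's axes. A clip comes clear when drawn 50 mm straight up.
- pot0: Loose sample pot with red lid, 56 mm across, 62 mm high, 60 g; origin under its centre. Leave alone.
- pot1: Another like it. Leave alone.
- pot2: Another like it. Leave alone.
Mind the look-alikes: they are no part of the job. What is shaped like the clip but pink, red or yellow is not meant.

How it is judged (in metres and radians):
On the way:
1. the pot carrier is home against the collar (value of joint carrier below 0.002 m), for 0.2 s.
At the end, for the whole second after the job is handed in: Carrier within 3 mm of the collar; the larger clip's straight leg through the cross-hole from its upper end, in line within 0.35 rad, its seat point within 5 mm of the hole's centre; the bent leg sprung back round the shaft (under 0.05 rad open); clip let go and at rest (value of joint carrier below 0.003 m and distance between clip_seat and cross_hole below 0.005 m and angle between the z axis of clip and the z axis of cross_hole, either way round below 0.35 rad and z of clip in the frame of cross_hole above 0.04 m and value of joint clip_leg below 0.05 rad and linear speed of clip below 0.02 m/s and contact force between clip and the fingers below 0.1 N); the robot touches nothing.
It fails at once if the smaller clip is pulled up or shifted by more than 20 mm (distance of spare_clip from where it was at the start of the episode above 0.02 m).
It fails at once if a loose sample pot is pushed by more than 20 mm or knocked over (distance of any of pot0, pot1, pot2 from where it was at the start of the episode above 0.02 m).
It also fails if it takes over 64 s, if anything falls off the work surface, if the arm or the gripper's body presses on something with over 40 N, if the wrist force passes 120 N, or if a joint passes its speed limit or range.

ROBOT

A 6-joint arm with a two-finger parallel gripper is mounted at the origin on the work surface. World frame = base frame: x ahead of the robot, y to its left, z up, the work surface at z = 0. Lengths are in mm, angles in rad, forces in N, time in s.
With the tool pointing down it reaches from about 350 to 775 mm from the base axis. Payload 7.3 kg.
Tool frame: the origin (TCP) lies at the very end of the fingers, on their centre line; the grasp point (between the pads) lies 19 mm behind it; z points along the fingers, y is the line along which they close (so a half turn about z gives the same grasp; the last joint's range is limited). The gripper opens to 92 mm and grips with 3 to 60 N. Pads are 19 mm wide; open, the fingers measure 130 mm over their backs; the gripper's body (75 mm by 190 mm) begins 47 mm behind the grasp point.
Start: joints at [-0.146, 0.342, 1.524, -0, 1.275, -0.146], TCP at [525.019, 0.019, 226.741] pointing down, gripper open.
Joint ranges: [-2.53, 2.53], [-0.77, 2.02], [0.04, 2.7], [-1, 4.14], [0.28, 2.66], [-3.11, 3.11]. Speed limits (rad/s): [2.57, 2.57, 3.14, 3.14, 3.14, 3.14].

INTERFACE

Orientations are given as [roll, pitch, yaw] about the fixed x, y, z axes, in that order (R = Rz(yaw) Ry(pitch) Rx(roll)).
In Python, from plant import bot gives the robot as it stands.
- The arm moves only by the tool jog_arm, never from a script. Its argument "targets" is a list of rows, each an object with "xyz": the shift along the tool's x, y, z as a fraction of full scale, a list of three; "spin": the turn about the tool's z as a fraction of full scale. In form: [{"xyz": [x, y, z], "spin": spin}, ...]. A call has exactly 10 rows; each row shifts and turns the commanded pose from where the row before left it, along the tool's axes as they then stand; what a row does not reach is not made up. Full scale, the value 1, is 80 mm for a shift and 0.1 rad for a turn. A row lasts 1/8 s, in which the tool goes at most 62.5 mm and 10.7 degrees, less where a joint would pass 70% of its speed; a pose out of reach is approached as far as the arm can. A call with a number of a shift or a turn outside -1 to 1 is refused whole. A call with a gripper value outside its range is refused whole. "gripper" is the opening in per cent of the stroke, from 0 (shut) to 100 (fully open), set as the call begins (left out, the last holds). The fingers move at their own pace and stop on an object; the grip force is fixed at half the most. Time passes only in rows, so rows that do not move let the fingers close, or fill a call up. It gives the time, the measured TCP pose, the force, the opening and the grip force at its end, in the units of the state.
- bot.get_obs(): the state, without advancing time (a new reading comes with each control period).
- bot.capture(name): name is "scene" or "side" or "wrist"; returns the picture (400x640x3 uint8, blue, green, red); there is no depth.
- bot.get_calibration(name): a dict with "vfov" (degrees; the focal length in pixels is half the picture's height over the tangent of half this angle, whatever the lens; pixels are square), "cx", "cy" (the principal point, pixels), "eye" and "rotation" of the camera in the world. Camera axes: x right, y down, z forward; pixel columns grow to the right and rows downward; lengths in mm; the calibration is good to about 2 mm. A picture is of the moment at which its call begins: read the wrist's pose just before it. get_calibration takes no time and is no camera call; for the wrist camera it gives the pose at the moment of the call.
- bot.close_job(): hands the job in; it is judged then, once.
The state is a dict: "time": time; "joint_positions": joint angles; "dq": joint speeds; "tau": joint torques, N m; "tool_pos": TCP position; "tcp_rot": TCP orientation; "contact_force": force on the tool from outside, world axes, zero at the start; "moment": the same for the moment, N m; "grip_width": finger opening in mm; "finger_force": force on a finger pad.
Only numpy, scipy, OpenCV 4.12 (cv2) and the standard library are available. Lean on these libraries where they do the work, as an engineer would, in place of code of your own. Each camera call takes 0.05 s, during which the arm holds its last target. There are 200 camera calls.

## Working session

There is one attempt and no reset: what is moved stays moved. The work goes in short steps, Python scripts to look and compute and a tool call to move; the robot and the scene stay as the last step left them, time stands still between calls to the robot, and variables do not carry over. Pictures are saved under pics/ and viewed, at most 10 in all, crops included, and the job is handed in when it is done.

Besides the shell and the picture viewer there is one more tool, called after "Call:" by a JSON object that holds its "method" and its "body", one argument or row to a line. jog_arm: Moves the arm, as the interface text tells. Shift numbers are shares of 80 mm and turn numbers shares of 0.1 rad, none past 1 either way. Its arguments: {"type":"object","properties":{"targets":{"type":"array","items":{"type":"object","properties":{"xyz":{"type":"array","items":{"type":"number"}},"spin":{"type":"number"}}}},"gripper":{"type":"number"}},"required":["targets"]}

```bash
mkdir -p pics; ls; cat > h.py <<'E'
import numpy as np, cv2
from plant import bot
from scipy.spatial.transform import Rotation as Ro
def cal(n):
    c=bot.get_calibration(n); f=200/np.tan(np.radians(c['vfov'])/2)
    return f,c['cx'],c['cy'],np.array(c['eye'],float),np.array(c['rotation'],float)
def ray(c,u,v):
    f,cx,cy,e,R=c; d=R@np.array([(u-cx)/f,(v-cy)/f,1]); return e,d/np.linalg.norm(d)
def proj(c,p):
    f,cx,cy,e,R=c; q=R.T@(np.array(p,float)-e); return q[:2]/q[2]*f+[cx,cy]
def onz(c,u,v,z):
    e,d=ray(c,u,v); return e+d*(z-e[2])/d[2]
def tri(*rs):
    A=0;b=0
    for e,d in rs:
        M=np.eye(3)-np.outer(d,d);A=A+M;b=b+M@e
    p=np.linalg.solve(A,b); return p,[np.linalg.norm((np.eye(3)-np.outer(d,d))@(p-e)) for e,d in rs]
E
python3 - <<'E'
from h import *
print(bot.get_obs())
for n in ('scene','side','wrist'):
    c=bot.get_calibration(n);print(n,c)
    im=bot.capture(n);cv2.imwrite(f'pics/{n}0.png',im)
a=cv2.imread('pics/scene0.png');b=cv2.imread('pics/side0.png')
E
```

```text
pics
{'time': 0.0, 'joint_positions': array([-1.45988754e-01,  3.42770373e-01,  1.52501972e+00,  7.16356574e-06,
        1.27543461e+00, -1.45996332e-01]), 'dq': array([-0.00031959,  0.00034868,  0.00174934, -0.00286325,  0.00108902,
        0.00231807]), 'tau': array([ 7.61924657e-04, -4.31245601e+01, -2.44219762e+01,  7.17750052e-02,
        5.59406646e-02, -1.04314388e-04]), 'tool_pos': array([5.24580314e+02, 9.20745742e-02, 2.26019312e+02]), 'tcp_rot': array([-3.13997896e+00, -2.44204938e-04,  1.57080162e+00]), 'contact_force': array([-0.3227422 , -0.17355159,  0.3309302 ]), 'moment': array([ 0.02826026,  0.01628889, -0.01150261]), 'finger_force': 0.0, 'grip_width': 91.91366928984498}
scene {'vfov': 52.44725471206484, 'cx': 322.93383503362855, 'cy': 201.34511445825026, 'eye': array([995.16916803, 257.4983671 , 685.15011053]), 'rotation': array([-2.49529497e+00,  1.83288276e-03,  1.78667991e+00])}
side {'vfov': 57.686515436959496, 'cx': 325.17799663822143, 'cy': 200.0193642073466, 'eye': array([347.82187009, 655.24930647, 449.30374203]), 'rotation': array([-2.12375427,  0.00330792, -2.65296059])}
wrist {'vfov': 64.45991390681385, 'cx': 308.0905676724733, 'cy': 200.1822497145279, 'eye': array([526.07756753,  74.6569364 , 382.60576385]), 'rotation': array([ 2.86142414e+00,  3.61087895e-04, -6.65823202e-04])}
```

View pics/scene0.png

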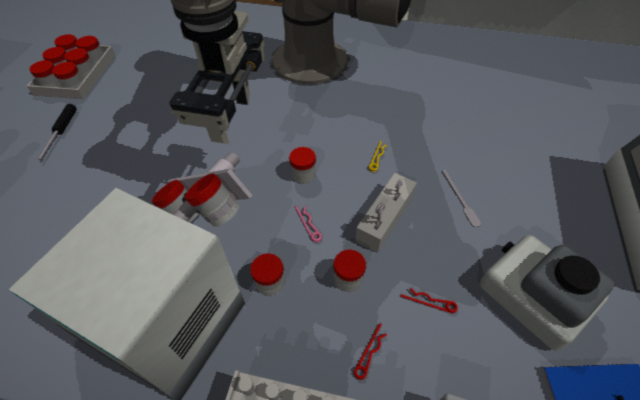

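View pics/side0.png

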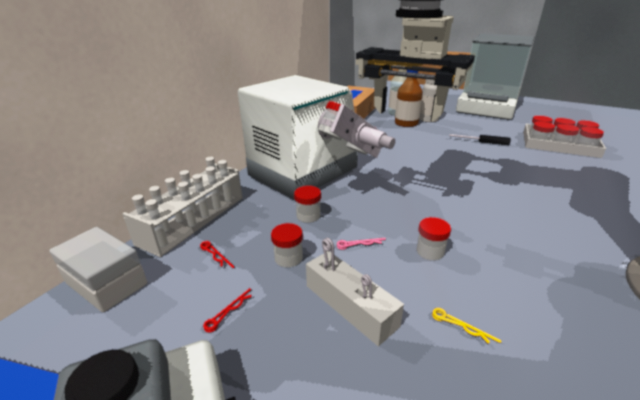

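The scene view shows the shaft end near (233,158), the carrier near (205,195), the stand near (388,210) and loose pots at (303,165), (267,273) and (349,269). Things that could be taken for the clip:
- Clips in the stand: (378,212) and (395,188). I'll choose the larger of these two.
- Pink clip: (310,225).
- Red clips: (430,300) and (370,350).
- Yellow clip: (377,156).

Next is a close crop montage.

```bash
python3 - <<'E'
import cv2,numpy as np
a=cv2.imread('pics/scene0.png');b=cv2.imread('pics/side0.png')
def c(im,x,y,w,h): return cv2.resize(im[y:y+h,x:x+w],(400,300),interpolation=cv2.INTER_CUBIC)
m=np.vstack([np.hstack([c(a,150,135,120,90),c(a,345,165,80,60+0)]),np.hstack([c(b,310,85,100,75),c(b,300,230,120,90)])])
cv2.imwrite('pics/m1.png',m)
E
```

```text
(no output)
```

View pics/m1.png

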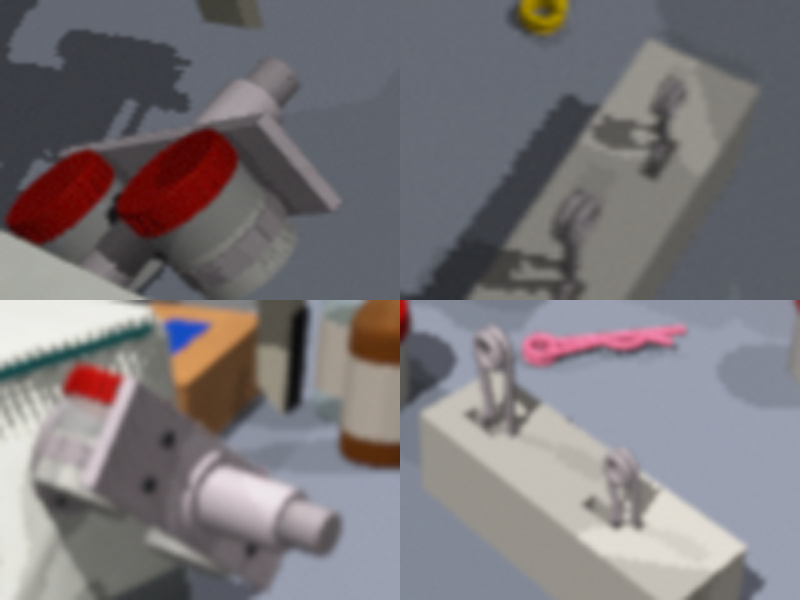

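```bash
python3 - <<'E'
from h import *
import h
_c=h.cal
def cal(n):
    f,cx,cy,e,r=_c(n); return f,cx,cy,e,Ro.from_euler('xyz',r).as_matrix()
S=cal('scene');D=cal('side')
print('shaft end',tri(ray(S,234,159),ray(D,391,143.2)))
print('at z165',onz(S,234,159,165),onz(D,391,143.2,165))
for p in [(118,190),(217,237),(14,290),(123,362)]: print('S top',p,onz(S,*p,232).round())
for p in [(302,77),(240,88),(292,106),(352,93)]: print('D top',p,onz(D,*p,232).round())
for p in [(395,173),(417,183),(357,236),(380,248)]: print('S stand',p,onz(S,*p,50).round())
for p in [(306.6,263),(403.5,304.4),(330,252),(386,320)]: print('D stand',p,onz(D,*p,50).round())
for p in [(399,184),(380,207)]: print('S eye',p,onz(S,*p,96).round(),onz(S,*p,80).round())
for p in [(328,244),(366,281)]: print('D eye',p,onz(D,*p,96).round(),onz(D,*p,80).round())
print('tri',tri(ray(S,380,207),ray(D,328,244)),tri(ray(S,399,184),ray(D,366,281)))
for p in [(303,155),(267,268),(349,264)]: print('pot',onz(S,*p,62).round())
E
sed -i "s/np.array(c\['rotation'\],float)/Ro.from_euler('xyz',c['rotation']).as_matrix()/" h.py
```

```text
shaft end (array([551.06962176,  -1.21540672, 163.57047398]), [np.float64(2.2117807721246665), np.float64(2.211780772124715)])
at z165 [554.78958371   1.2799902  165.        ] [549.93403448  -2.49396303 165.        ]
S top (118, 190) [ 704. -107.  232.]
S top (217, 237) [748.  60. 232.]
S top (14, 290) [ 871. -151.  232.]
S top (123, 362) [919.  19. 232.]
D top (302, 77) [ 844. -151.  232.]
D top (240, 88) [915.   5. 232.]
D top (292, 106) [737.  64. 232.]
D top (352, 93) [670. -74. 232.]
S stand (395, 173) [424. 284.  50.]
S stand (417, 183) [441. 330.  50.]
S stand (357, 236) [592. 232.  50.]
S stand (380, 248) [608. 277.  50.]
D stand (306.6, 263) [588. 272.  50.]
D stand (403.5, 304.4) [421. 283.  50.]
D stand (330, 252) [566. 229.  50.]
D stand (386, 320) [433. 321.  50.]
S eye (399, 184) [491. 292.  96.] [477. 293.  80.]
S eye (380, 207) [552. 264.  96.] [540. 264.  80.]
D eye (328, 244) [553. 263.  96.] [562. 245.  80.]
D eye (366, 281) [470. 310.  96.] [476. 294.  80.]
tri (array([552.37178032, 264.07056551,  96.91794873]), [np.float64(0.2125474695422374), np.float64(0.21254746954223616)]) (array([476.03742716, 292.93295525,  78.66156551]), [np.float64(0.1687303082735211), np.float64(0.16873030827351515)])
pot [426.  89.  62.]
pot [696.  93.  62.]
pot [659. 228.  62.]
```

```bash
python3 - <<'E'
from h import *
S=cal('scene');D=cal('side')
n1=np.cross(ray(S,234,159)[1],ray(S,217.5,169.5)[1]);n2=np.cross(ray(D,391,143.2)[1],ray(D,361,131.8)[1])
d=np.cross(n1,n2);print(d/np.linalg.norm(d))
for L,c in(('S',S),('D',D)):
  for v in [(552,-1,165),(602,-1,165),(552,-51,165),(552,-1,215)]: print(L,v,proj(c,v).round(1))
W=cal('wrist');print('wrist',proj(W,(552,-1,165)),proj(W,(587,-40,165)))
E
```

```text
[-0.71051279  0.67541013  0.19746576]
S (552, -1, 165) [233.3 157.6]
S (602, -1, 165) [223. 179.]
S (552, -51, 165) [206.4 153.2]
S (552, -1, 215) [227.9 136.8]
D (552, -1, 165) [389.8 143.3]
D (602, -1, 165) [366.5 138.8]
D (552, -51, 165) [397.8 135. ]
D (552, -1, 215) [392.1 119. ]
wrist [343.89783344 217.39102211] [388.42110394 265.94868834]
```

View pics/wrist0.png

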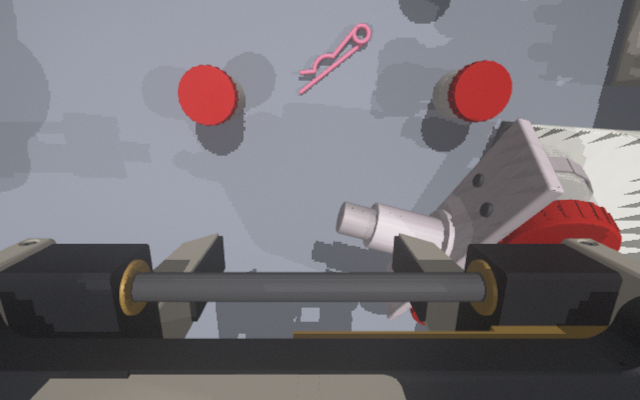

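```bash
cat > fit.py <<'E'
from h import *
from scipy.optimize import least_squares
C={n:cal(n) for n in('scene','side','wrist')}
def pt(p,l,):
    x,y,yaw,t,c=p; l=np.array(l,float)
    R=Ro.from_euler('z',yaw).as_matrix()@Ro.from_euler('y',-t).as_matrix()
    return np.array([x,y,165])+R@l
obs=[('wrist',(0,37,0),(344,219)),('scene',(0,37,0),(234,159)),('side',(0,37,0),(391,143.2)),
('wrist',(95,'p',-28),(520,122)),('wrist',(95,'p',28),(560,187)),
('side',(95,'p',28),(343.8,103.8)),('side',(95,'p',-28),(332.5,131)),
('scene',(95,'q',28),(229.2,171)),('scene',(95,'q',-28),(252,196.5)),('wrist',(0,'b',0),(372,226)),('wrist',(0,'f',0),(449,240))]
def L(l,c):
    y={'p':-62+c,'q':-66+c,'b':-10+c,'f':-60+c}.get(l[1],l[1]); return (l[0],y,l[2])
def res(p): return np.concatenate([proj(C[n],pt(p,L(l,p[4])))-uv for n,l,uv in obs])
if __name__=='__main__':
    r=least_squares(res,[588,-8,1.3,.5,30],loss='soft_l1'); p=r.x;print(p.round(3));print(res(p).reshape(-1,2).round(1))
    print('end',pt(p,(0,37,0)),'face',pt(p,(60,-62+p[4],0)))
E
python3 fit.py
```

```text
[587.978 -10.761   1.343   0.615  23.503]
[[-0.3  0.2]
 [-1.4 -1.5]
 [-1.  -0.2]
 [ 1.5 -8.1]
 [-2.3  0.3]
 [-1.7  0.4]
 [-1.6  0.9]
 [-0.6 -0.8]
 [ 0.2  0.5]
 [ 2.8  0.1]
 [-9.3  0.3]]
end [551.93414442  -2.40544671 165.        ] face [636.5436931   28.26883066 199.64160211]
```

Call:
{"method": "jog_arm", "body": {
  "gripper": 0,
  "targets": [
    {"xyz":[0.25,0.4,0],"spin":0},
    {"xyz":[0.25,0.4,0],"spin":0},
    {"xyz":[0,0,0],"spin":1},
    {"xyz":[0,0,0],"spin":1},
    {"xyz":[0,0,0],"spin":0.28},
    {"xyz":[0,0,0],"spin":0},
    {"xyz":[0,0,0],"spin":0},
    {"xyz":[0,0,0.25],"spin":0},
    {"xyz":[0,0,0.2],"spin":0},
    {"xyz":[0,0,0],"spin":0}
  ]
}}

```text
time: 1.4
tool_pos: [588.2, 40.0, 189.3]
tcp_rot: [-3.139, 0.001, 1.343]
contact_force: [-0.2, -0.7, 0.0]
grip_width: 0.8
finger_force: 0.0
```

Call:
{"method": "jog_arm", "body": {
  "targets": [
    {"xyz":[0,0.1,0],"spin":0},
    {"xyz":[0,0.1,0],"spin":0},
    {"xyz":[0,0.1,0],"spin":0},
    {"xyz":[0,0.1,0],"spin":0},
    {"xyz":[0,0.06,0],"spin":0},
    {"xyz":[0,0.06,0],"spin":0},
    {"xyz":[0,0,0],"spin":0},
    {"xyz":[0,0,0],"spin":0},
    {"xyz":[0,0,0],"spin":0},
    {"xyz":[0,0,0],"spin":0}
  ]
}}

```text
time: 2.65
tool_pos: [629.6, 30.7, 190.9]
tcp_rot: [3.141, -0.0, 1.343]
contact_force: [-1.1, 0.2, -0.7]
grip_width: 0.4
finger_force: 0.0
```

Call:
{"method": "jog_arm", "body": {
  "targets": [
    {"xyz":[0,0.05,0],"spin":0},
    {"xyz":[0,0.05,0],"spin":0},
    {"xyz":[0,0.05,0],"spin":0},
    {"xyz":[0,0.03,0],"spin":0},
    {"xyz":[0,0,0],"spin":0},
    {"xyz":[0,0,0],"spin":0},
    {"xyz":[0,0,0],"spin":0},
    {"xyz":[0,0,0],"spin":0},
    {"xyz":[0,0,0],"spin":0},
    {"xyz":[0,0,0],"spin":0}
  ]
}}

```text
time: 3.9
tool_pos: [637.9, 28.4, 190.9]
tcp_rot: [-3.128, 0.002, 1.344]
contact_force: [-28.1, 2.5, 11.7]
grip_width: 0.9
finger_force: 14.7
```

Call:
{"method": "jog_arm", "body": {
  "gripper": 60,
  "targets": [
    {"xyz":[0,-0.2,0],"spin":0},
    {"xyz":[0,-0.4,0],"spin":0},
    {"xyz":[0,0,-0.6],"spin":0},
    {"xyz":[0,0,-0.6],"spin":0},
    {"xyz":[-0.6,0,0],"spin":0},
    {"xyz":[-0.7,0,0],"spin":0},
    {"xyz":[-0.3,0,0],"spin":0},
    {"xyz":[0,0,0],"spin":0},
    {"xyz":[0,0,0],"spin":0},
    {"xyz":[0,0,0],"spin":0}
  ]
}}

```text
time: 5.15
tool_pos: [568.3, -85.4, 286.7]
tcp_rot: [3.141, -0.0, 1.344]
contact_force: [-0.2, 0.2, 0.2]
grip_width: 54.9
finger_force: 0.0
```

```bash
python3 - <<'E'
from h import *
import pickle
W=cal('wrist');im=bot.capture('wrist');pickle.dump(W,open('w1.pkl','wb'));cv2.imwrite('pics/w1.png',im)
o=bot.get_obs();print(o['tool_pos'],proj(W,(588,-11,165)),proj(W,(552,-2.4,165)))
s=bot.capture('side');cv2.imwrite('pics/s1.png',s)
x,y=[int(v) for v in proj(W,(588,-11,165))]
m=np.zeros((600,800,3),np.uint8);m[:400,:640]=im
x0=max(0,min(540,x-50));y0=max(0,min(320,y-40))
cv2.imwrite('pics/w1c.png',np.hstack([cv2.resize(im[y0:y0+80,x0:x0+100],(500,400),interpolation=cv2.INTER_CUBIC),cv2.resize(im,(300,188)) if 0 else cv2.resize(s[85:165,310:410],(300,240),interpolation=cv2.INTER_CUBIC).repeat(1,0) if 0 else cv2.copyMakeBorder(cv2.resize(s[85:165,320:400],(300,300),interpolation=cv2.INTER_CUBIC),0,100,0,0,cv2.BORDER_CONSTANT)]));print(x0,y0)
E
```

```text
[568.21281537 -85.38928124 286.71255067] [309.26726971 106.45736401] [265.24380013 106.12118872]
259 66
```

View pics/w1c.png

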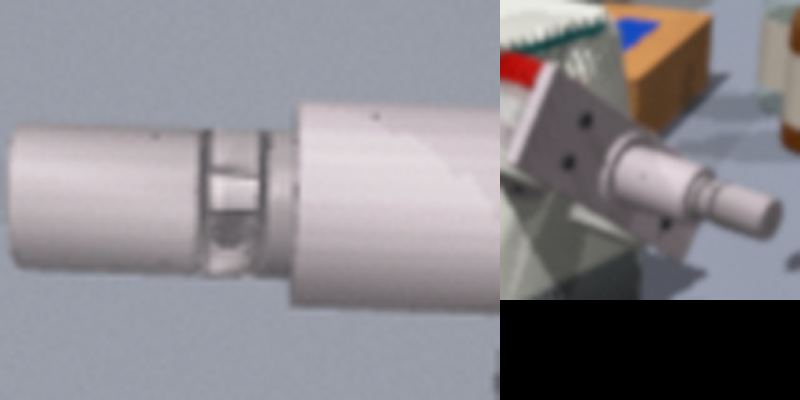

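The wrist crop shows the hole at about crop (233,225), which is pixel (305.6,111). The boss end is about 10 mm short of it, so the carrier is home. I'll check the tilt against the mouth position.

```bash
python3 - <<'E'
from fit import *
import pickle
W=pickle.load(open('w1.pkl','rb'));print(W[3],W[4][:,2])
for t in (.4,.5,.6,.66):
    p=[585.3,-10.4,1.343,t,0]
    f=lambda l:((proj(W,pt(p,l))-[259,66])*5).round()
    print(t,'mouth',f((0,0,12)),'rim -x',f((-3.75,0,10)),'rim +x',f((3.75,0,10)),f((5.5,0,11)),f((-5.5,0,11)),'far',f((0,0,-12)))
C['wrist']=W
im=cv2.imread('pics/s1.png')
# side view with home carrier: predicted plate corners
for t in (.5,.615): print([proj(C['side'],pt([585.3,-10.4,1.343,t,0],l)).round(1) for l in((95,-62,28),(95,-62,-28),(-95,-62,28),(-95,-62,-28))])
E
```

```text
[586.22952541 -12.70380944 443.21198854] [-0.0610344  -0.26941417 -0.96108834]
0.4 mouth [235. 232.] rim -x [235. 249.] rim +x [235. 205.] [234. 197.] [235. 261.] far [235. 175.]
0.5 mouth [235. 239.] rim -x [235. 253.] rim +x [235. 212.] [235. 205.] [235. 266.] far [235. 168.]
0.6 mouth [235. 245.] rim -x [235. 257.] rim +x [235. 218.] [235. 213.] [235. 269.] far [235. 162.]
0.66 mouth [235. 249.] rim -x [235. 259.] rim +x [235. 222.] [235. 217.] [235. 271.] far [235. 158.]
[array([330.8, 107. ]), array([321.7, 135.1]), array([376.6, 128.6]), array([368.7, 151.5])]
[array([333.7, 102.1]), array([322.7, 129.3]), array([375.5, 133.4]), array([366.4, 155.6])]
```

Call:
{"method": "jog_arm", "body": {
  "gripper": 40,
  "targets": [
    {"xyz":[0.7,-0.2,0],"spin":0},
    {"xyz":[0.7,-0.2,0],"spin":0},
    {"xyz":[0.7,-0.2,0],"spin":0},
    {"xyz":[0.7,-0.2,0],"spin":0},
    {"xyz":[0.7,-0.2,0],"spin":0},
    {"xyz":[0.7,-0.18,0],"spin":0},
    {"xyz":[0,0,0.3],"spin":1},
    {"xyz":[0,0,0.3],"spin":1},
    {"xyz":[0,0,0.3],"spin":1},
    {"xyz":[0,0,0.1],"spin":1}
  ]
}}

```text
time: 6.5
tool_pos: [550.8, 262.7, 204.9]
tcp_rot: [-3.14, 0.002, 0.941]
contact_force: [-0.6, -0.2, 0.1]
grip_width: 36.4
finger_force: 0.0
```

Call:
{"method": "jog_arm", "body": {
  "targets": [
    {"xyz":[0,0,0],"spin":1},
    {"xyz":[0,0,0],"spin":1},
    {"xyz":[0,0,0],"spin":1},
    {"xyz":[0,0,0],"spin":1},
    {"xyz":[0,0,0],"spin":1},
    {"xyz":[0,0,0],"spin":1},
    {"xyz":[0,0,0],"spin":1},
    {"xyz":[0,0,0],"spin":1},
    {"xyz":[0,0,0],"spin":1},
    {"xyz":[0,0,0],"spin":1}
  ]
}}

```text
time: 7.75
tool_pos: [551.6, 262.9, 206.7]
tcp_rot: [-3.141, -0.0, -0.06]
contact_force: [-0.1, 0.4, -0.1]
grip_width: 36.5
finger_force: 0.0
```

Call:
{"method": "jog_arm", "body": {
  "targets": [
    {"xyz":[0,0,0],"spin":1},
    {"xyz":[0,0,0],"spin":1},
    {"xyz":[0,0,0],"spin":0.7},
    {"xyz":[0,0,0],"spin":0},
    {"xyz":[0,0,0],"spin":0},
    {"xyz":[0,0,0],"spin":0},
    {"xyz":[0,0,0],"spin":0},
    {"xyz":[0,0,0],"spin":0},
    {"xyz":[0,0,0],"spin":0},
    {"xyz":[0,0,0],"spin":0}
  ]
}}

```text
time: 9.0
tool_pos: [551.9, 262.2, 206.7]
tcp_rot: [-3.142, -0.0, -0.327]
contact_force: [-0.2, -0.9, 0.5]
grip_width: 36.5
finger_force: 0.0
```

```bash
python3 - <<'E'
from h import *
import pickle
W=cal('wrist');im=bot.capture('wrist');pickle.dump(W,open('w2.pkl','wb'));cv2.imwrite('pics/w2.png',im)
o=bot.get_obs();print(o['time'],o['tool_pos'],o['tcp_rot'],W[3],W[4][:,2])
print(proj(W,(552,264,96)),proj(W,(476,293,79)))
E
```

```text
9.05 [551.90254399 262.16360016 206.76394356] [-3.14152555e+00 -1.55001336e-04 -3.27191979e-01] [623.83821083 238.03149866 363.21926777] [-0.26120223  0.0894838  -0.96112749]
[306.62529691 199.75365256] [303.82883294 273.36305095]
```

View pics/w2.png

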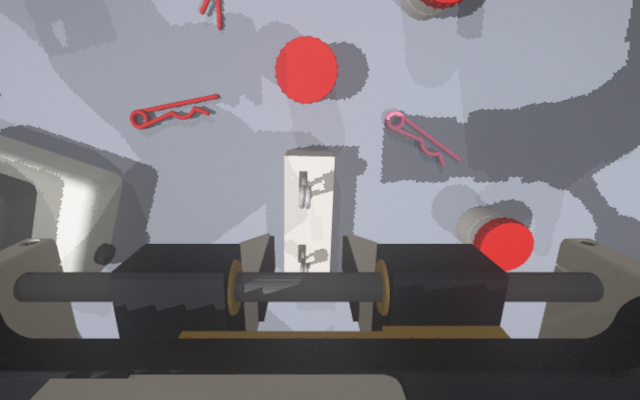

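```bash
python3 - <<'E'
import cv2
a=cv2.imread('pics/w2.png');cv2.imwrite('pics/w2c.png',cv2.resize(a[145:285,270:350],None,fx=4.2,fy=4.2,interpolation=cv2.INTER_CUBIC))
E
```

```text
(no output)
```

View pics/w2c.png

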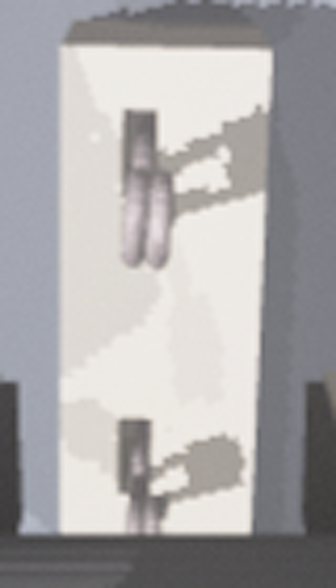

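Call:
{"method": "jog_arm", "body": {
  "targets": [
    {"xyz":[0.025,-0.045,0.35],"spin":0},
    {"xyz":[0,0,0.35],"spin":0},
    {"xyz":[0,0,0.35],"spin":0},
    {"xyz":[0,0,0.35],"spin":0},
    {"xyz":[0,0,0.22],"spin":0},
    {"xyz":[0,0,0],"spin":0},
    {"xyz":[0,0,0],"spin":0},
    {"xyz":[0,0,0],"spin":0},
    {"xyz":[0,0,0],"spin":0},
    {"xyz":[0,0,0],"spin":0}
  ]
}}

```text
time: 10.3
tool_pos: [555.1, 265.0, 77.5]
tcp_rot: [-3.141, -0.001, -0.327]
contact_force: [0.1, 1.2, 0.0]
grip_width: 36.6
finger_force: 0.0
```

Call:
{"method": "jog_arm", "body": {
  "gripper": 0,
  "targets": [
    {"xyz":[0,0,0],"spin":0},
    {"xyz":[0,0,0],"spin":0},
    {"xyz":[0,0,0],"spin":0},
    {"xyz":[0,0,0],"spin":0},
    {"xyz":[0,0,0],"spin":0},
    {"xyz":[0,0,0],"spin":0},
    {"xyz":[0,0,0],"spin":0},
    {"xyz":[0,0,0],"spin":0},
    {"xyz":[0,0,0],"spin":0},
    {"xyz":[0,0,0],"spin":0}
  ]
}}

```text
time: 11.55
tool_pos: [554.9, 264.9, 77.1]
tcp_rot: [3.142, 0.0, -0.327]
contact_force: [0.1, -0.7, 0.5]
grip_width: 9.4
finger_force: 30.0
```

Call:
{"method": "jog_arm", "body": {
  "targets": [
    {"xyz":[0,0,-0.1],"spin":0},
    {"xyz":[0,0,-0.1],"spin":0},
    {"xyz":[0,0,-0.1],"spin":0},
    {"xyz":[0,0,-0.1],"spin":0},
    {"xyz":[0,0,-0.1],"spin":0},
    {"xyz":[0,0,0],"spin":0},
    {"xyz":[0,0,0],"spin":0},
    {"xyz":[0,0,0],"spin":0},
    {"xyz":[0,0,0],"spin":0},
    {"xyz":[0,0,0],"spin":0}
  ]
}}

```text
time: 12.8
tool_pos: [554.9, 264.9, 117.0]
tcp_rot: [3.141, 0.0, -0.327]
contact_force: [-0.4, 1.1, -0.5]
grip_width: 9.7
finger_force: 30.0
```

Call:
{"method": "jog_arm", "body": {
  "targets": [
    {"xyz":[-0.085,0,0],"spin":0},
    {"xyz":[-0.085,0,0],"spin":0},
    {"xyz":[-0.085,0,0.01],"spin":0},
    {"xyz":[-0.083,0,0.01],"spin":0},
    {"xyz":[-0.08,0,0.023],"spin":0},
    {"xyz":[-0.08,0,0.025],"spin":0},
    {"xyz":[-0.075,0,0.033],"spin":0},
    {"xyz":[-0.075,0,0.035],"spin":0},
    {"xyz":[-0.03,0,0.0175],"spin":0},
    {"xyz":[0,0,0],"spin":0}
  ]
}}

```text
time: 14.05
tool_pos: [503.1, 282.5, 104.6]
tcp_rot: [3.141, 0.001, -0.327]
contact_force: [1.0, -0.6, 2.7]
grip_width: 9.9
finger_force: 30.0
```

```bash
python3 - <<'E'
from h import *
o=bot.get_obs();T=o['tool_pos'];print(T,o['grip_width'])
m=[]
for n in('side','scene'):
    c=cal(n);im=bot.capture(n);u,v=[int(k) for k in proj(c,T)];print(n,u,v)
    x=u-40;y=v-30;m.append(cv2.resize(im[y:y+80,x:x+80],(400,400),interpolation=cv2.INTER_CUBIC))
cv2.imwrite('pics/t1.png',np.hstack(m))
E
```

```text
[503.12499983 282.46819299 104.63107545] 9.861407188365506
side 352 256
scene 393 185
```

View pics/t1.png

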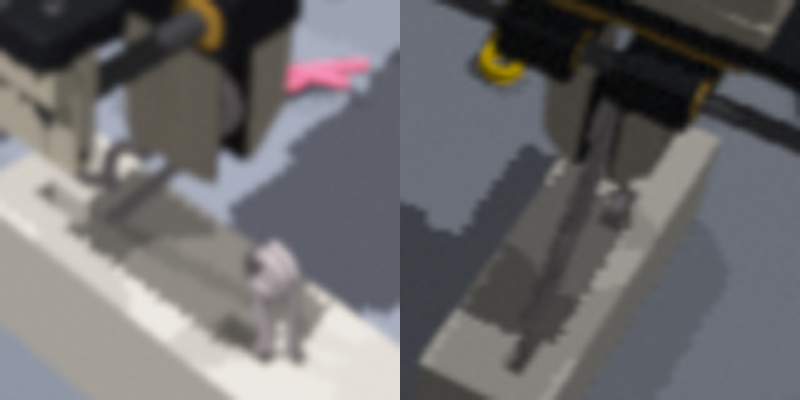

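Call:
{"method": "jog_arm", "body": {
  "targets": [
    {"xyz":[0,0,-0.3],"spin":0},
    {"xyz":[0,0,-0.6],"spin":0},
    {"xyz":[0,0,-0.7],"spin":0},
    {"xyz":[0,0,-0.6],"spin":0},
    {"xyz":[0,0,0],"spin":-1},
    {"xyz":[0,0,0],"spin":-1},
    {"xyz":[0,0,0],"spin":-1},
    {"xyz":[0,0,0],"spin":-1},
    {"xyz":[0,0,0],"spin":-1},
    {"xyz":[0,0,0],"spin":-1}
  ]
}}

```text
time: 15.4
tool_pos: [502.9, 282.5, 280.0]
tcp_rot: [-3.141, 0.003, 0.276]
contact_force: [0.2, -0.1, -1.1]
grip_width: 9.8
finger_force: 30.0
```

Call:
{"method": "jog_arm", "body": {
  "targets": [
    {"xyz":[0,0,0],"spin":-1},
    {"xyz":[0,0,0],"spin":-1},
    {"xyz":[0,0,0],"spin":-1},
    {"xyz":[0,0,0],"spin":-1},
    {"xyz":[0,0,0],"spin":-1},
    {"xyz":[0,0,0],"spin":-1},
    {"xyz":[0,0,0],"spin":-1},
    {"xyz":[0,0,0],"spin":-1},
    {"xyz":[0,0,0],"spin":-1},
    {"xyz":[0,0,0],"spin":-1}
  ]
}}

```text
time: 16.65
tool_pos: [502.9, 282.5, 280.0]
tcp_rot: [-3.139, 0.001, 1.276]
contact_force: [-0.2, -0.5, -0.5]
grip_width: 9.6
finger_force: 30.0
```

Call:
{"method": "jog_arm", "body": {
  "targets": [
    {"xyz":[0,0,0],"spin":-0.7},
    {"xyz":[-0.6,0.28,0],"spin":0},
    {"xyz":[-0.6,0.28,0],"spin":0},
    {"xyz":[-0.6,0.28,0],"spin":0},
    {"xyz":[-0.6,0.28,0],"spin":0},
    {"xyz":[-0.6,0.28,0],"spin":0},
    {"xyz":[-0.6,0.28,0],"spin":0},
    {"xyz":[-0.48,0.11,0],"spin":0},
    {"xyz":[0,0,0],"spin":0},
    {"xyz":[0,0,0],"spin":0}
  ]
}}

```text
time: 17.9
tool_pos: [568.9, -67.3, 280.3]
tcp_rot: [-3.14, -0.001, 1.343]
contact_force: [0.5, 0.6, -0.7]
grip_width: 9.9
finger_force: 30.0
```

```bash
python3 - <<'E'
from fit import *
import pickle
o=bot.get_obs();T=o['tool_pos'];print(o['time'],T,o['tcp_rot'],o['grip_width'])
W=cal('wrist');im=bot.capture('wrist');cv2.imwrite('pics/w3.png',im);pickle.dump((W,T),open('w3.pkl','wb'))
s=bot.capture('side');cv2.imwrite('pics/s3.png',s);c=bot.capture('scene');cv2.imwrite('pics/c3.png',c)
p=[585.3,-10.4,1.343,.6,0];G=T+[0,0,19]
xt=np.array([np.cos(1.343),np.sin(1.343),0]);yt=np.array([-np.sin(1.343),np.cos(1.343),0])
tip=G+44.2*xt-2.5*yt-[0,0,78.8];print('tip',tip)
M=[]
for n,I,K in(('wrist',im,W),('side',s,C['side'])):
    u,v=proj(K,tip);h=proj(K,pt(p,(0,0,0)));x=int((u+h[0])/2)-50;y=int((v+h[1])/2)-60;x=max(0,min(540,x));y=max(0,min(280,y));print(n,u,v,h,'crop',x,y)
    M.append(cv2.resize(I[y:y+120,x:x+100],(400,480),interpolation=cv2.INTER_CUBIC))
cv2.imwrite('pics/m3.png',np.hstack(M))
E
```

```text
17.9 [568.94692736 -67.27063435 280.28102999] [-3.13998874e+00 -1.01209508e-03  1.34260061e+00] 9.923406084127356
tip [581.36408815 -24.77705697 220.48102999]
wrist 309.83005127468977 155.8062111496247 [310.23629679 128.67380016] crop 260 82
side 382.2202664651624 110.4988759002966 [375.7931184  138.72959956] crop 329 64
```

View pics/m3.png

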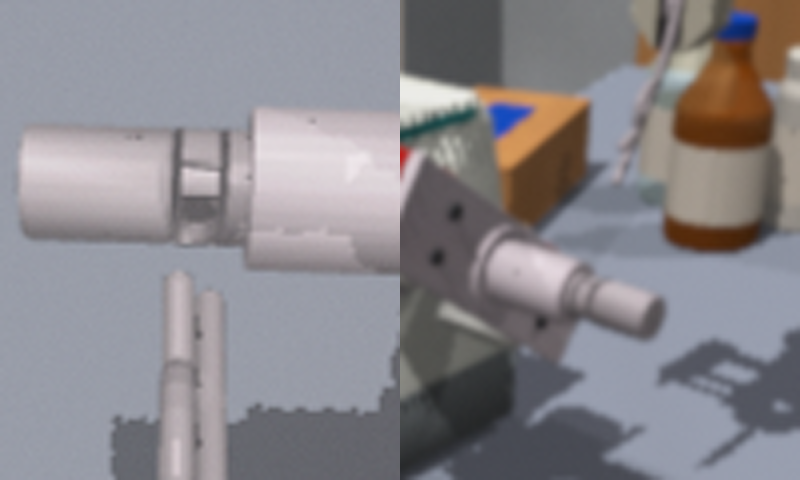

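```bash
python3 - <<'E'
from fit import *
import pickle
W,T=pickle.load(open('w3.pkl','rb'))
xt=np.array([np.cos(1.343),np.sin(1.343),0]);yt=np.array([-np.sin(1.343),np.cos(1.343),0]);z=np.array([0,0,1.])
G=T+19*z-2.5*yt+2*-yt
for th in(.5,.6,.7):
    zc=-np.sin(th)*xt+np.cos(th)*z;xc=np.cos(th)*xt+np.sin(th)*z
    o=G-8*xc
    print(th,[(n,[((proj(C[n] if n=='side' else W,o-s*zc)-off)*4+add).round() for s in(50,70,90)]) for n,off,add in(('side',[329,64],[400,0]),('w',[260,82],[0,0]))])
s=cv2.imread('pics/s3.png');w=cv2.imread('pics/w3.png');c=cv2.imread('pics/c3.png')
u=proj(C['scene'],G-40*z).astype(int);print(u)
R=lambda i,x,y:cv2.resize(i[y:y+75,x:x+65],(400,460),interpolation=cv2.INTER_CUBIC)
cv2.imwrite('pics/m4.png',np.hstack([R(s,355,50),R(c,max(0,u[0]-30),max(0,u[1]-40))]))
E
```

```text
0.5 [('side', [array([645., 111.]), array([631., 150.]), array([618., 189.])]), ('w', [array([213., 502.]), array([212., 414.]), array([211., 338.])])]
0.6 [('side', [array([640., 109.]), array([625., 147.]), array([609., 185.])]), ('w', [array([214., 476.]), array([212., 380.]), array([211., 295.])])]
0.7 [('side', [array([636., 106.]), array([619., 143.]), array([602., 179.])]), ('w', [array([214., 452.]), array([213., 347.]), array([212., 253.])])]
[176 118]
```

View pics/m4.png

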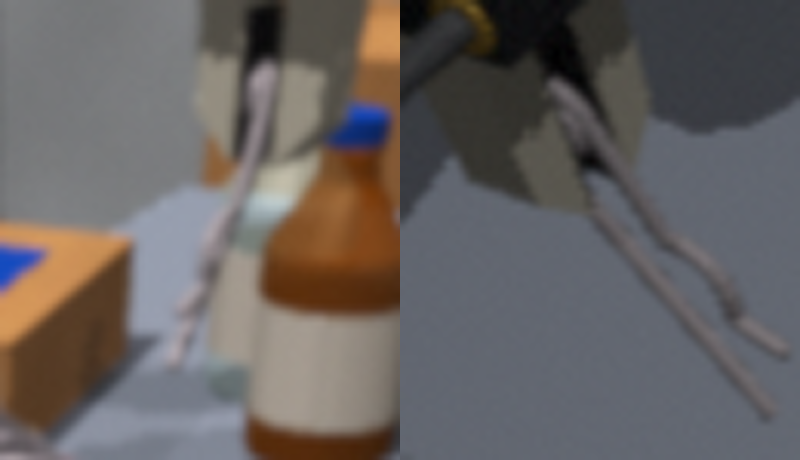

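The straight-leg tip reads at wrist pixel (313,154.5), giving a clip tilt of about 0.61. That matches the hole. I need to shift about 1.4 mm along tool -y, then descend and go in along the hole line.

Call:
{"method": "jog_arm", "body": {
  "targets": [
    {"xyz":[0,-0.0175,0.2],"spin":0},
    {"xyz":[0,0,0.2],"spin":0},
    {"xyz":[0,0,0.04],"spin":0},
    {"xyz":[0,0,0],"spin":0},
    {"xyz":[0.028,0,0.041],"spin":0},
    {"xyz":[0.028,0,0.041],"spin":0},
    {"xyz":[0,0,0],"spin":0},
    {"xyz":[0,0,0],"spin":0},
    {"xyz":[0,0,0],"spin":0},
    {"xyz":[0,0,0],"spin":0}
  ]
}}

```text
time: 19.3
tool_pos: [569.0, -63.3, 239.2]
tcp_rot: [3.141, -0.0, 1.343]
contact_force: [0.9, 0.5, -0.8]
grip_width: 9.9
finger_force: 30.0
```

```bash
python3 - <<'E'
from h import *
o=bot.get_obs();print(o['time'],o['tool_pos'])
W=cal('wrist');im=bot.capture('wrist');cv2.imwrite('pics/w4.png',im)
H=np.array([585.3,-10.4,165]);x,y=proj(W,H);print(x,y)
g=cv2.cvtColor(im,cv2.COLOR_BGR2GRAY)
y0=int(y)-14;x0=int(x)-16
for r in range(y0,y0+44,2): print(r,' '.join('%3d'%v for v in g[r,x0:x0+34]))
print(x0)
E
```

```text
19.3 [568.9648306  -63.33889173 239.17394463]
311.6269540659512 137.42219940432702
123 173 173 173 171 171 172 169 160 130 101 112 149 179 180 179 179 177 177 177 175 176 168 136 103 128 163 174 173 174 173 151 146 208 229
125 186 187 186 183 183 185 184 170 136 103 114 155 187 187 186 187 185 185 183 184 184 174 140  99 112 152 179 178 180 180 161 150 207 229
127 193 193 191 192 192 193 189 174 135 103 124 167 191 192 191 190 190 190 189 189 190 180 146 103 131 171 183 184 185 184 176 171 209 231
129 193 192 193 194 193 192 189 170 125 104 123 160 183 185 185 185 183 184 185 187 189 181 146 106 141 182 190 189 189 190 181 174 210 231
131 202 200 200 199 200 199 198 174 121 104 117 136 147 146 148 149 149 155 162 167 171 159 128 104 140 189 205 204 206 204 193 187 212 227
133 198 197 198 199 196 196 196 173 122 104 140 195 217 215 212 215 216 212 210 208 208 189 138 104 151 201 211 212 211 213 200 188 213 225
135 193 191 192 191 190 190 190 166 112 104 145 197 212 212 214 212 211 211 212 212 214 194 137 104 151 204 212 207 205 204 174 155 209 222
137 189 189 187 189 187 186 185 161 1
[... 1366 characters left out ...]
 166 168 169 169 169 161 156 176 194 207 201 186 170 150 151 167 178 183 183 171 158 159 170 168 169 169 169 169 152 119 120 129 130 129
159 169 169 170 170 169 162 141 157 196 207 201 188 170 149 148 167 177 183 181 171 153 151 169 169 168 168 168 171 160 132 115 118 120 120
161 170 168 169 171 169 161 159 177 196 207 199 188 168 147 148 167 177 185 181 171 155 155 169 169 170 169 168 169 169 159 137 135 131 131
163 169 169 167 168 167 161 160 178 195 208 201 187 170 147 148 166 177 183 182 171 155 153 169 168 169 168 169 170 169 168 170 167 169 168
165 169 169 171 168 170 161 157 177 195 208 202 188 170 147 149 165 177 183 182 171 155 156 167 169 168 170 169 168 168 168 169 168 168 168
295
```

Call:
{"method": "jog_arm", "body": {
  "targets": [
    {"xyz":[0.014,-0.006,0.0205],"spin":0},
    {"xyz":[0.014,0,0.0205],"spin":0},
    {"xyz":[0.014,0,0.0205],"spin":0},
    {"xyz":[0.014,0,0.0205],"spin":0},
    {"xyz":[0,0,0],"spin":0},
    {"xyz":[0,0,0],"spin":0},
    {"xyz":[0,0,0],"spin":0},
    {"xyz":[0,0,0],"spin":0},
    {"xyz":[0,0,0],"spin":0},
    {"xyz":[0,0,0],"spin":0}
  ]
}}

```text
time: 20.6
tool_pos: [569.5, -58.8, 232.5]
tcp_rot: [3.142, 0.0, 1.343]
contact_force: [-0.7, 0.4, -0.3]
grip_width: 9.9
finger_force: 30.0
```

Call:
{"method": "jog_arm", "body": {
  "targets": [
    {"xyz":[0.014,0,0.0205],"spin":0},
    {"xyz":[0.014,0,0.0205],"spin":0},
    {"xyz":[0,0,0],"spin":0},
    {"xyz":[0,0,0],"spin":0},
    {"xyz":[0,0,0],"spin":0},
    {"xyz":[0,0,0],"spin":0},
    {"xyz":[0,0,0],"spin":0},
    {"xyz":[0,0,0],"spin":0},
    {"xyz":[0,0,0],"spin":0},
    {"xyz":[0,0,0],"spin":0}
  ]
}}

```text
time: 21.85
tool_pos: [570.0, -56.6, 229.3]
tcp_rot: [3.142, 0.0, 1.343]
contact_force: [0.1, 0.2, -0.9]
grip_width: 9.7
finger_force: 30.0
```

Call:
{"method": "jog_arm", "body": {
  "targets": [
    {"xyz":[0.014,0,0.0205],"spin":0},
    {"xyz":[0.014,0,0.0205],"spin":0},
    {"xyz":[0.014,0,0.0205],"spin":0},
    {"xyz":[0.014,0,0.0205],"spin":0},
    {"xyz":[0.014,0,0.0205],"spin":0},
    {"xyz":[0.014,0,0.0205],"spin":0},
    {"xyz":[0,0,0],"spin":0},
    {"xyz":[0,0,0],"spin":0},
    {"xyz":[0,0,0],"spin":0},
    {"xyz":[0,0,0],"spin":0}
  ]
}}

```text
time: 23.1
tool_pos: [571.5, -50.1, 219.5]
tcp_rot: [3.141, -0.0, 1.343]
contact_force: [-0.6, 0.8, -0.7]
grip_width: 9.9
finger_force: 30.0
```

```bash
python3 - <<'E'
from h import *
o=bot.get_obs();print(o['time'],o['tool_pos'],o['contact_force'])
W=cal('wrist');im=bot.capture('wrist');cv2.imwrite('pics/w5.png',im)
x,y=proj(W,[585.3,-10.4,165]);print(x,y)
g=cv2.cvtColor(im,cv2.COLOR_BGR2GRAY);y0=int(y)-14;x0=int(x)-16
for r in range(y0,y0+40,3): print(r,' '.join('%3d'%v for v in g[r,x0:x0+34]))
print(x0)
E
```

```text
23.1 [571.53064856 -50.11585832 219.49084482] [-0.5643552   0.82096635 -0.74121836]
312.6752946113084 160.4604104041362
146 175 176 175 174 173 174 171 145 102 104 134 170 181 182 181 180 179 181 179 178 179 178 158 113 103 139 173 176 175 175 173 151 124 193
149 191 192 192 193 192 191 183 160 141 132 139 174 191 191 190 191 190 187 189 188 189 189 167 113 102 143 185 182 183 183 184 176 156 192
152 186 186 187 194 179 159 177 194 205 198 189 175 179 195 196 194 193 193 195 195 196 196 167 104 107 157 199 193 191 191 190 182 162 197
155 195 193 194 194 177 155 171 197 209 202 189 172 153 149 147 150 159 160 164 168 173 181 160 104 116 172 212 212 213 212 211 202 173 192
158 185 187 190 197 178 160 179 196 208 203 189 172 182 215 216 216 215 215 215 215 216 217 184 103 119 177 215 211 208 209 209 194 171 200
161 181 179 180 156 127 159 180 198 208 202 188 174 141 158 193 193 194 196 196 197 198 188 150 101 111 152 190 190 190 191 191 167 151 199
164 174 176 185 185 172 161 179 197 207 203 190 171 139 133 158 162 161 162 162 166 167 160 135 105 121 151 173 173 172 175 173 162 164 201

[... 283 characters left out ...]
 137 138 139 139 136 138 145 151 156 153 147 144 142 149 168 179 185 184 176 156 133 126 115 119 129 133 134 135 134 135 134 132 155 185
176 111 116 114 110 125 147 157 163 168 166 161 151 141 148 168 181 189 185 178 157 127 112 117 120 116 113 110 114 112 114 110 122 152 168
179 171 170 169 157 145 161 175 181 185 181 176 158 129 131 167 178 183 184 179 160 158 170 170 171 170 169 171 165 159 139 108 126 147 152
182 170 170 170 158 144 156 157 164 173 183 176 162 131 105 139 179 184 182 179 168 167 169 170 170 169 169 170 170 170 149 116 120 130 132
185 171 169 170 160 150 157 164 192 196 193 185 167 146 150 167 177 182 185 179 162 158 169 169 169 171 169 170 170 170 164 143 124 116 118
296
```

Call:
{"method": "jog_arm", "body": {
  "targets": [
    {"xyz":[0.014,0,0.0205],"spin":0},
    {"xyz":[0.014,0,0.0205],"spin":0},
    {"xyz":[0.014,0,0.0205],"spin":0},
    {"xyz":[0.014,0,0.0205],"spin":0},
    {"xyz":[0.014,0,0.0205],"spin":0},
    {"xyz":[0,0,0],"spin":0},
    {"xyz":[0,0,0],"spin":0},
    {"xyz":[0,0,0],"spin":0},
    {"xyz":[0,0,0],"spin":0},
    {"xyz":[0,0,0],"spin":0}
  ]
}}

```text
time: 24.4
tool_pos: [572.7, -44.6, 211.2]
tcp_rot: [3.141, -0.0, 1.343]
contact_force: [0.6, 1.0, 0.3]
grip_width: 9.7
finger_force: 30.0
```

Call:
{"method": "jog_arm", "body": {
  "targets": [
    {"xyz":[0.014,0,0.0205],"spin":0},
    {"xyz":[0.014,0,0.0205],"spin":0},
    {"xyz":[0.014,0,0.0205],"spin":0},
    {"xyz":[0.014,0,0.0205],"spin":0},
    {"xyz":[0,0,0],"spin":0},
    {"xyz":[0,0,0],"spin":0},
    {"xyz":[0,0,0],"spin":0},
    {"xyz":[0,0,0],"spin":0},
    {"xyz":[0,0,0],"spin":0},
    {"xyz":[0,0,0],"spin":0}
  ]
}}

```text
time: 25.65
tool_pos: [573.9, -40.3, 204.8]
tcp_rot: [3.141, 0.0, 1.343]
contact_force: [-0.2, 3.3, 1.5]
grip_width: 9.6
finger_force: 30.0
```

Call:
{"method": "jog_arm", "body": {
  "targets": [
    {"xyz":[0.014,0,0.0205],"spin":0},
    {"xyz":[0.014,0,0.0205],"spin":0},
    {"xyz":[0.014,0,0.0205],"spin":0},
    {"xyz":[0.014,0,0.0205],"spin":0},
    {"xyz":[0,0,0],"spin":0},
    {"xyz":[0,0,0],"spin":0},
    {"xyz":[0,0,0],"spin":0},
    {"xyz":[0,0,0],"spin":0},
    {"xyz":[0,0,0],"spin":0},
    {"xyz":[0,0,0],"spin":0}
  ]
}}

```text
time: 26.9
tool_pos: [575.0, -36.1, 198.3]
tcp_rot: [3.141, 0.0, 1.343]
contact_force: [0.6, 1.2, 1.4]
grip_width: 9.5
finger_force: 30.0
```

Call:
{"method": "jog_arm", "body": {
  "targets": [
    {"xyz":[0.014,0,0.0205],"spin":0},
    {"xyz":[0.014,0,0.0205],"spin":0},
    {"xyz":[0.014,0,0.0205],"spin":0},
    {"xyz":[0,0,0],"spin":0},
    {"xyz":[0,0,0],"spin":0},
    {"xyz":[0,0,0],"spin":0},
    {"xyz":[0,0,0],"spin":0},
    {"xyz":[0,0,0],"spin":0},
    {"xyz":[0,0,0],"spin":0},
    {"xyz":[0,0,0],"spin":0}
  ]
}}

```text
time: 28.15
tool_pos: [575.5, -32.6, 193.2]
tcp_rot: [3.142, -0.0, 1.343]
contact_force: [0.6, 2.2, -3.3]
grip_width: 9.8
finger_force: 30.0
```

Call:
{"method": "jog_arm", "body": {
  "targets": [
    {"xyz":[0.014,0,0.0205],"spin":0},
    {"xyz":[0,0,0],"spin":0},
    {"xyz":[0,0,0],"spin":0},
    {"xyz":[0,0,0],"spin":0},
    {"xyz":[0,0,0],"spin":0},
    {"xyz":[0,0,0],"spin":0},
    {"xyz":[0,0,0],"spin":0},
    {"xyz":[0,0,0],"spin":0},
    {"xyz":[0,0,0],"spin":0},
    {"xyz":[0,0,0],"spin":0}
  ]
}}

```text
time: 29.4
tool_pos: [575.8, -31.5, 191.6]
tcp_rot: [3.142, -0.0, 1.343]
contact_force: [0.5, 0.3, -0.6]
grip_width: 9.6
finger_force: 30.0
```

Call:
{"method": "jog_arm", "body": {
  "gripper": 30,
  "targets": [
    {"xyz":[0,0,0],"spin":0},
    {"xyz":[0,0,0],"spin":0},
    {"xyz":[0,0,0],"spin":0},
    {"xyz":[0,0,0],"spin":0},
    {"xyz":[0,0,0],"spin":0},
    {"xyz":[0,0,0],"spin":0},
    {"xyz":[0,0,-0.2],"spin":0},
    {"xyz":[0,0,-0.4],"spin":0},
    {"xyz":[0,0,-0.4],"spin":0},
    {"xyz":[0,0,0],"spin":0}
  ]
}}

```text
time: 30.65
tool_pos: [576.9, -31.7, 274.3]
tcp_rot: [3.136, -0.0, 1.343]
contact_force: [-0.0, 0.5, -0.4]
grip_width: 27.8
finger_force: 0.0
```

```bash
python3 - <<'E'
from fit import *
o=bot.get_obs();print(o['time'],o['tool_pos'],o['contact_force'],o['grip_width'])
W=cal('wrist');im=bot.capture('wrist');cv2.imwrite('pics/w6.png',im)
p=[585.3,-10.4,1.343,.6,0]
for n,l in(('H',(0,0,0)),('eye top',(8,2.5,60.5)),('eye far+x',(18.5,2.5,50)),('eye ctr',(8,2.5,50)),('bossend',(0,-10,0)),('bent end',(8,5,-25)),('tip',(0,0,-40))): print(n,proj(W,pt(p,l)).round(1))
g=cv2.cvtColor(im,cv2.COLOR_BGR2GRAY);x,y=proj(W,pt(p,(0,0,0)));x0=int(x)-22
for r in range(int(y)-30,int(y)+75,3): print(r,' '.join('%3d'%v for v in g[r,x0:x0+46]))
print(x0)
E
```

```text
30.65 [576.93703693 -31.70206721 274.27244437] [-0.02656546  0.45563558 -0.42174662] 27.78369937755434
H [309.6 172.9]
eye top [306.9 225.9]
eye far+x [306.9 205.1]
eye ctr [306.9 214.1]
bossend [321.3 172.8]
bent end [303.7 146.2]
tip [309.2 142.1]
142 156 156 156 156 156 155 156 157 155 156 154 156 154 155 151 157 176 185 188 155 125 132 151 144 156 156 155 155 155 156 154 154 155 157 156 153 156 153 156 156 157 154 154 154 156 156
145 154 153 157 156 156 154 155 156 155 156 155 156 154 156 155 165 182 185 184 163 124 109 125 143 155 157 154 156 157 154 156 154 155 155 154 156 155 156 156 156 155 155 156 155 156 156
148 155 156 154 154 155 156 155 156 155 156 156 156 156 154 155 175 199 207 185 157 142 166 151 145 156 155 156 155 154 156 155 155 156 156 156 155 153 156 155 155 155 155 155 156 155 155
151 157 154 155 156 155 155 156 155 155 155 155 155 154 148 139 140 144 148 146 133 113 129 150 146 155 155 155 155 155 155 156 155 156 154 155 155 158 158 157 156 156 155 155 155 154 157
154 154 155 156 155 155 154 155 154 155 155 155 156 155 156 141 129 155 165 165 159 149 152 151 14
[... 5033 characters left out ...]
 151 155 153 153 153 152 154 153 153 135 101 101 101 125 151 153 151 153 153 152 140 135 151 151 140 120 121 136 152 136 109 121 119
238 159 159 160 155 154 155 157 158 154 156 157 157 158 157 155 154 156 156 151 154 155 135 100  99 100 100 121 145 153 153 152 152 153 153 153 152 153 152 151 151 151 152 153 153 152 152
241 162 161 161 163 162 162 161 161 162 162 162 161 160 162 161 163 162 162 160 161 161 161 143 107 108 107 109 133 163 162 162 160 158 155 158 162 160 157 154 158 159 155 154 155 156 157
244 161 161 160 163 161 162 161 163 162 160 161 163 161 160 161 161 161 162 161 161 161 161 142 109 108 109 133 161 161 162 159 160 161 162 162 162 162 161 162 161 162 161 160 161 161 160
287
```

Call:
{"method": "jog_arm", "body": {
  "targets": [
    {"xyz":[-0.4,0,0],"spin":0},
    {"xyz":[-0.5,0,0],"spin":0},
    {"xyz":[0,0,0],"spin":0},
    {"xyz":[0,0,0],"spin":0},
    {"xyz":[0,0,0],"spin":0},
    {"xyz":[0,0,0],"spin":0},
    {"xyz":[0,0,0],"spin":0},
    {"xyz":[0,0,0],"spin":0},
    {"xyz":[0,0,0],"spin":0},
    {"xyz":[0,0,0],"spin":0}
  ]
}}

```text
time: 31.95
tool_pos: [559.5, -101.7, 271.6]
tcp_rot: [3.141, 0.0, 1.343]
contact_force: [-0.8, 1.3, -0.2]
grip_width: 27.5
finger_force: 0.0
```

```bash
python3 - <<'E'
from fit import *
W=cal('wrist');im=bot.capture('wrist');cv2.imwrite('pics/w7.png',im)
p=[585.3,-10.4,1.343,.6,0]
a=np.linspace(0,2*np.pi,73)
r=[proj(W,pt(p,(8+10.5*np.cos(k),5,50+10.5*np.sin(k))))[1] for k in a];print('eye rows pred',min(r),max(r))
for d in(-4,4):
  r=[proj(W,pt(p,(8+10.5*np.cos(k),5,50+d+10.5*np.sin(k))))[1] for k in a];print('d',d,min(r),max(r))
x,y=proj(W,pt(p,(0,0,0)));print('H',x,y)
u=int(proj(W,pt(p,(8,2.5,50)))[0])
g=cv2.cvtColor(im,cv2.COLOR_BGR2GRAY);x0=u-12
for q in range(int(y)-22,int(max(r))+12,2): print(q,' '.join('%3d'%v for v in g[q,x0:x0+24]),'|',g[q,int(x)-35])
print(x0)
E
```

```text
eye rows pred 94.96702304123117 128.03442338540805
d -4 91.55604810327075 124.33067507418892
d 4 98.45969323422331 131.84162475992355
H 311.94594557131376 82.41522314148769
60 167 166 166 165 165 165 149 114 127 161 182 187 184 172 163 163 149 150 165 166 167 165 166 167 | 166
62 167 164 165 166 166 166 157 129 128 163 180 187 186 176 162 156 150 150 165 166 167 165 165 167 | 167
64 166 167 167 167 166 166 167 156 146 169 183 193 191 178 161 156 150 150 166 167 165 165 166 166 | 163
66 152 152 149 150 149 147 147 141 144 171 187 192 190 176 153 149 159 161 163 163 161 154 151 157 | 171
68 175 170 170 170 167 168 167 150 133 165 188 191 188 175 157 166 178 178 176 177 168 135 101 134 | 191
70 187 180 177 176 176 177 177 163 154 169 195 212 185 170 168 185 185 184 185 186 178 141  98 139 | 204
72 185 178 176 176 175 175 175 165 158 178 201 209 184 164 163 185 184 187 188 185 174 137 104 151 | 209
74 195 193 191 184 183 182 178 165 164 182 198 199 180 154 130 142 145 143 151 158 150 122 101 147 | 217
76 193 189 183 183 181 183 172 154 160 179 190 187 174 146 163 210 208 206 205 201 181 
[... 2808 characters left out ...]
36 130 120 115 127 135 145 149 147 144 133 148 166 166 | 168
132 167 168 166 160 139 115 114 119 127 129 127 122 111 112 124 131 134 132 127 123 139 167 166 166 | 166
134 167 165 167 167 155 121 103 107 108 106 106 103 104 107 112 111 109 110 108 131 160 166 164 166 | 167
136 165 167 166 167 167 162 147 129 124 134 153 166 147 109  98  98 106 117 139 159 167 165 166 165 | 168
138 166 167 166 166 166 165 166 166 166 166 166 167 166 166 168 159 153 152 157 166 165 166 166 166 | 165
140 166 167 167 167 166 166 166 167 165 166 165 166 165 166 167 148 110 109 138 166 166 164 166 167 | 167
142 166 168 166 167 166 167 168 166 165 167 166 166 166 166 165 146 110 110 136 167 167 166 166 166 | 168
296
```

```bash
python3 - <<'E'
from fit import *
W7=cal('wrist');o=bot.get_obs();T7=o['tool_pos'];R7=Ro.from_euler('xyz',o['tcp_rot']).as_matrix();print(T7,o['tcp_rot'])
T6=np.array([576.937,-31.702,274.272]);R6=Ro.from_euler('xyz',[3.136,0,1.343]).as_matrix()
f,cx,cy,e,R=W7;W6=(f,cx,cy,T6+R6@R7.T@(e-T7),R6@R7.T@R)
p=[585.3,-10.4,1.343,.6,0];a=np.linspace(0,2*np.pi,181)
print('H6',proj(W6,pt(p,(0,0,0))))
def bot_(W,q): return max(proj(W,pt(p,(q[0]+10.5*np.cos(k),2.5,q[1]+10.5*np.sin(k))))[1] for k in a)
s=least_squares(lambda q:[bot_(W7,q)-136.5,bot_(W6,q)-233],[8,50]);print('eye in hole axes',s.x,s.cost)
for q in((8,50),(4,52),(8,54),(4,48),(2,50)): print(q,bot_(W7,q),bot_(W6,q))
E
```

```text
[ 559.52887266 -101.68905708  271.55035671] [3.14147629e+00 1.66128219e-05 1.34276796e+00]
H6 [309.64476321 172.82662062]
eye in hole axes [-0.68441714 48.09576825] 3.262276306073182e-18
(8, 50) 128.02297604309942 228.53750570024474
(4, 52) 134.71654622924734 233.89463143623612
(8, 54) 131.82358971491237 233.13917233891243
(4, 48) 130.95849791235077 229.37004450272022
(2, 50) 135.17667226536318 233.1309908641622
```

```bash
python3 -c "
from plant import bot
print(bot.close_job())"
```

```text
the job is handed in; nothing more can be done
None
```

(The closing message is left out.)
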